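# Sweep the bench waste into the pan

## Task

Clear the waste from the soldering bench: with the closed fingertips, push the two crumpled rubber scraps and the broken brick chip along the worktop into the open front of the sheet-metal sweepings pan, so that each lies wholly inside, past the front edge. Only sweep them, do not pick anything up, and leave the copper cup, the rubber ring, the brass burner head and the brass valve standing where they are.

Things in the scene. Friction and masses are not known exactly. Their poses are not given: they have to be found in the camera images.
- sweepings_pan: Low open-fronted sheet-steel pan fixed to the worktop. Origin: on the worktop, middle of the open front edge; x into the pan, y across it. Inside 160 mm wide, 105 deep. Floor: ramp from 0 at x = 0 to 2 mm at x = 22 mm, then flat. Side walls 3 mm thick (rims 5 mm), 14 mm high at the front, rising to 28 mm from x = 45 mm back; back wall 28 mm.
- rubber_scrap1: Waste: crumpled dark grey lump of burnt rubber, about 20 x 32 x 11 mm, loose, 12 to 21 g. Origin at the centre of its underside; Its sides slope in above about 5 mm, so push low; it turns and can slip off a narrow fingertip. x along the 20 mm side, y along the 32 mm side.
- rubber_scrap2: Waste: crumpled dark grey lump of burnt rubber, about 22 x 34 x 14 mm, loose, 12 to 21 g. Origin at the centre of its underside; Its sides slope in above about 5 mm, so push low; it turns and can slip off a narrow fingertip. x along the 22 mm side, y along the 34 mm side.
- brick_chip: Waste: broken brown fire-brick chip, a rough block about 24 x 30 x 14 mm, loose, 14 to 26 g. Origin at the centre of its underside; x along the 24 mm side, y along the 30 mm side.
- copper_bezel: Small open copper cup, 24 mm across and 13 mm high, loose, among the waste; to be left alone. Origin at the centre of its underside.
- rubber_ring: Round grey rubber ring lying flat, 33 mm across and 13 mm high, loose, among the waste; good stock, to be left alone. Origin at the centre of its underside.
- burner_nozzle: Brass burner head standing upright on its hexagon, 25 mm across and 56 mm high, loose, to the left of the pan; to be left alone. Origin at the centre of its underside.
- needle_valve: Brass needle valve lying on its side, 32 x 66 x 24 mm, loose, left of the burner head; to be left alone. Origin at the centre of its underside; the 66 mm run along its y.
- guard_near: Fixed upright sheet guard along the right side of the bench, 20 mm thick at most, in the plane y = that of its origin; low at the front and over 0.1 m high at the back. Keep the hand clear of it.

How it is judged:
At the end, for the whole second after the job is handed in: Centres of both rubber scraps and the brick chip lie between the pan's walls, at least 12 mm behind its front edge, on its floor (undersides below 26 mm), at rest; copper cup, rubber ring, burner head and valve within 15 mm of where they stood (x of rubber_scrap1 in the frame of sweepings_pan between 0.012 and 0.105 m and y of rubber_scrap1 in the frame of sweepings_pan between -0.08 and 0.08 m and height (world z) of each of rubber_scrap1, rubber_scrap2, brick_chip below 0.026 m and linear speed of each of rubber_scrap1, rubber_scrap2, brick_chip below 0.02 m/s and x of rubber_scrap2 in the frame of sweepings_pan between 0.012 and 0.105 m and y of rubber_scrap2 in the frame of sweepings_pan between -0.08 and 0.08 m and x of brick_chip in the frame of sweepings_pan between 0.012 and 0.105 m and y of brick_chip in the frame of sweepings_pan between -0.08 and 0.08 m and distance of each of copper_bezel, rubber_ring, burner_nozzle, needle_valve from where it was at the start of the episode below 0.015 m); the robot touches nothing.
It fails at once if a scrap, the chip, the copper cup or the rubber ring is lifted (more than 28 mm above the worktop) (height (world z) of any of rubber_scrap1, copper_bezel, brick_chip, rubber_ring, rubber_scrap2 above 0.028 m).
It fails at once if the copper cup, rubber ring, burner head or needle valve is shoved more than 15 mm from where it stood (distance of any of copper_bezel, rubber_ring, burner_nozzle, needle_valve from where it was at the start of the episode above 0.015 m).
It fails at once if the burner head is tipped over (angle between burner_nozzle's own z axis and vertical above 0.5 rad).
It also fails if it takes over 64 s, if anything falls off the work surface, if the arm or the gripper's body presses on something with over 40 N, if the wrist force passes 120 N, or if a joint passes its speed limit or range.

## Robot

A 7-joint arm with a two-finger parallel gripper is mounted at the origin on a cart in front of the work surface, level with it; the furniture and walls round the work are solid. World frame = base frame: x ahead of the robot, y to its left, z up, the work surface at z = 0. Lengths are in m, angles in rad, forces in N, time in s.
With the tool pointing down it reaches from about 0.4 to 0.875 m from the base axis. Payload 19.3 kg.
Tool frame: the origin (TCP) lies midway between the tips of the shut fingers; the grasp point (between the pads) lies 19 mm behind it (bot.pinch_z is the distance from the TCP to the grasp point, in m); z points along the fingers, y is the direction in which the jaws open and shut (so a half turn about z gives the same grasp; the last joint's range is limited). The gripper opens to 85 mm and grips with 20 to 120 N. Pads are 22 mm wide; open, the fingers measure 114 mm over their backs; the gripper's body (76 mm by 85 mm) begins 54 mm behind the grasp point. The pads swing forward as they close: fully open they stand 13 mm farther back than shut.
Start: joints at [1.088, 0.521, -0.036, 1.599, 0.021, 1.021, -0.113], TCP at [0.251, -0.573, 0.21] pointing down, gripper open.
Joint ranges: [-2.91, 2.91], [-0.3, 2.13], [-1.5, 1.42], [0.17, 2.43], [-1.26, 4.41], [0.16, 1.93], [-2.52, 2.52]. Speed limits (rad/s): [1.89, 1.89, 2.39, 2.39, 3.01, 3.01, 3.01].

## Interface

Orientations are given as [roll, pitch, yaw] about the fixed x, y, z axes, in that order (R = Rz(yaw) Ry(pitch) Rx(roll)).
In Python, from workcell import bot gives the robot as it stands. The module is installed in compiled form; this text tells all that it offers.
- The arm moves only by the tool move_arm, never from a script. Its argument "moves" is text: rows parted by semicolons, each of 4 numbers parted by spaces: the shift along the tool's x, y, z in mm, then the turn about the tool's z in rad. In form: dx dy dz yaw; .... A call has exactly 10 rows; each row is the pose to reach, as a shift and turn from the pose commanded when the call began, along the tool's axes at that moment; what a row does not reach only later rows make up. A row lasts 1/12 s, in which the tool goes at most 41.7 mm and 7.16 degrees, less where a joint would pass 70% of its speed; a pose out of reach is approached as far as the arm can. A call with a gripper value outside its range is refused whole. "grip" is the opening, from 0 (shut) to 1 (fully open), set as the call begins (left out, the last holds). The fingers move at their own pace and stop on an object; "grip_force" is the grip in N (left out, the last holds). Time passes only in rows, so rows that repeat a pose let the fingers close, or fill a call up. It gives the time, the measured TCP pose, the force and the opening at its end, in the units of the state.
- bot.observe(): the state, without advancing time (a new reading comes with each control period).
- bot.grab_frame(name): name is "scene" or "top" or "wrist"; returns a dict with "frame" (480x640x3 uint8, red, green, blue), "z_map" (480x640 float32, m along the optical axis (not along the pixel's ray), 0 where there is no reading), "K" (3x3 intrinsics, pixels), "eye" and "attitude" of the camera in the world. Camera axes: x right, y up, looking along -z (the intrinsics and any distortion apply to the point x, -y, -z); pixel columns grow to the right and rows downward; lengths in m; the calibration is good to about 2 mm. A picture is of the moment at which its call begins.
- bot.job_done(): hands the job in, once; it reports no verdict.
Trained networks look in a picture, given as the dict that the camera call returned (one of the last four; its "shot" number tells which), for a name from the list of things; names that differ only in an ending like _2 or _b are one class to them, and where a whole thing is asked for, a point or a joint stands for the part that bears it (a point fixed in the world has none). Each returns a list of dicts, best first, with "conf" (0 to 1); they miss things now and then, are a little off and sometimes report something else, mostly with a low value. They report only what shows in the picture. A call takes as long as a camera call.
- bot.search_frame(picture, label): "at" ([column, row] in pixels, amid what is visible of it).
- bot.pinpoint(picture, label): "at" ([column, row] in pixels: a listed point, or the origin of a listed thing).
The state is a dict: "clock": time; "qpos": joint angles; "qd": joint speeds; "joint_efforts": joint torques, N m; "position": TCP position; "tool_rot": TCP orientation; "force": force on the tool from outside, world axes, zero at the start; "moment": the same for the moment, N m; "grip_width": finger opening in m.
Only numpy, scipy, OpenCV 4.12 (cv2) and the standard library are available. Lean on these libraries where they do the work, as an engineer would, in place of code of your own. Each camera call takes 0.05 s, during which the arm holds its last target. There are 200 camera calls.

## Working session

There is one attempt and no reset: what is moved stays moved. The work goes in short steps, Python scripts to look and compute and a tool call to move; the robot and the scene stay as the last step left them, time stands still between calls to the robot, and variables do not carry over. Pictures are saved under pics/ and viewed, about 8 in all and at most 12, crops included, and the job is handed in when it is done.

Besides the shell and the picture viewer there is one more tool, called after "Request:" in YAML: its name, and indented under it one key for each argument. move_arm: Moves the arm, as the interface text tells. Its arguments: {"type":"object","properties":{"moves":{"type":"string"},"grip":{"type":"number"},"grip_force":{"type":"number"}},"required":["moves"]}

```bash
mkdir -p pics; cat > h.py <<'E'
import numpy as np, cv2
from workcell import bot
from scipy.spatial.transform import Rotation as R
def att(f):
    a=np.array(f["attitude"],float)
    if a.shape==(3,3): return a
    return R.from_euler('xyz',a).as_matrix() if a.size==3 else R.from_quat(a).as_matrix()
def world(f):
    z=f["z_map"].astype(float);K=np.array(f["K"]);v,u=np.mgrid[:480,:640]
    p=np.stack([(u-K[0,2])/K[0,0]*z,-(v-K[1,2])/K[1,1]*z,-z],-1)
    return p@att(f).T+np.array(f["eye"])
def save(f,n): cv2.imwrite('pics/'+n,cv2.cvtColor(f["frame"],cv2.COLOR_RGB2BGR))
NAMES=['rubber_scrap1','brick_chip','copper_bezel','rubber_ring','burner_nozzle','needle_valve','sweepings_pan','guard_near']
E
python3 - <<'E'
from h import *
s=bot.observe();print({k:np.round(s[k],3) for k in('clock','position','tool_rot','grip_width')})
for n in('top','scene'):
    f=bot.grab_frame(n);save(f,n+'0.png');W=world(f)
    print(n,{k:(np.array(v).tolist() if k!='frame' and k!='z_map' else 0) for k,v in f.items()})
    for o in NAMES:
        for d in bot.pinpoint(f,o)[:3]:
            c,r=np.round(d['at']).astype(int)
            print(o,round(d['conf'],2),c,r,np.round(W[min(max(r,0),479),min(max(c,0),639)],3))
E
```

```text
{'clock': np.float64(0.0), 'position': array([ 0.251, -0.572,  0.21 ]), 'tool_rot': array([-3.14 ,  0.   ,  0.413]), 'grip_width': np.float64(0.086)}
top {'frame': 0, 'z_map': 0, 'K': [[469.1975202062997, 0.0, 317.6444436670092], [0.0, 469.1975202062997, 236.90633344090583], [0.0, 0.0, 1.0]], 'eye': [0.4888714252297316, -0.10813577727235142, 1.1134687883538472], 'attitude': [0.04547252978234817, -0.0009679223899001776, -1.5639803493953075], 'shot': 1}
rubber_scrap1 0.57 326 269 [ 0.464 -0.129  0.008]
rubber_scrap1 0.45 274 270 [ 0.461 -0.007  0.01 ]
brick_chip 0.47 302 282 [ 0.433 -0.073  0.012]
copper_bezel 0.43 376 274 [ 0.453 -0.247  0.001]
rubber_ring 0.5 355 262 [ 0.481 -0.198  0.002]
needle_valve 0.45 216 198 [0.63  0.132 0.009]
sweepings_pan 0.97 316 197 [ 0.635 -0.104 -0.001]
scene {'frame': 0, 'z_map': 0, 'K': [[447.6009442461022, 0.0, 313.34200466098525], [0.0, 447.6009442461022, 243.94630771477335], [0.0, 0.0, 1.0]], 'eye': [0.05858849597896415, 0.28183315281977667, 0.6427136388751917], 'attitude': [0.7727569864045478, -0.005466430928570132, -2.2238420915892343], 'shot': 2}
rubber_scrap1 0.57 292 226 [ 0.621 -0.097  0.002]
rubber_scrap1 0.54 302 299 [0.454 0.    0.005]
rubber_scrap1 0.43 353 267 [ 0.457 -0.122  0.004]
brick_chip 0.75 339 288 [ 0.43  -0.065  0.011]
brick_chip 0.67 303 298 [ 0.454 -0.002  0.005]
copper_bezel 0.53 398 245 [ 0.449 -0.235  0.   ]
rubber_ring 0.65 377 248 [ 0.461 -0.187  0.012]
burner_nozzle 0.58 220 257 [0.624 0.069 0.013]
sweepings_pan 0.94 292 224 [ 0.627 -0.101  0.001]
```

View pics/top0.png

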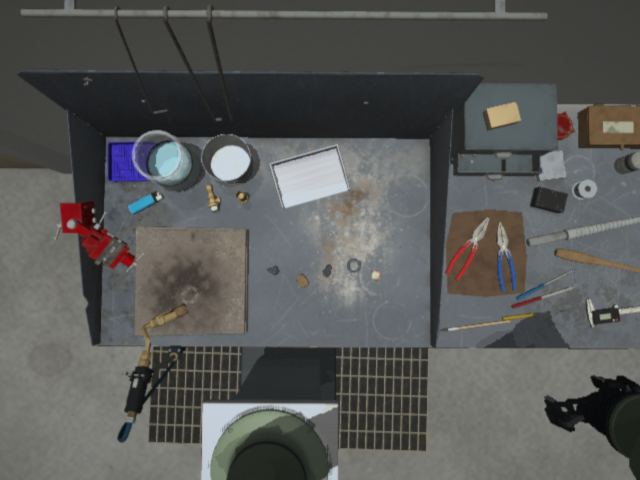

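```bash
python3 - <<'E'
from h import *
f=bot.grab_frame('top');W=world(f)
c=cv2.cvtColor(f['frame'],cv2.COLOR_RGB2BGR)[135:300,190:400]
cv2.imwrite('pics/c1.png',cv2.resize(c,None,fx=3.8,fy=3.6,interpolation=cv2.INTER_CUBIC))
# bench plane
fl=W[215:255,290:420].reshape(-1,3);print('floor z',np.percentile(fl[:,2],[5,50,95]).round(4))
m=((W[...,2]>.0055)&(W[...,2]<.2)).astype(np.uint8);m[:,:246]*=(np.arange(480)<225)[:,None].astype(np.uint8)
n,L,S,C=cv2.connectedComponentsWithStats(m[:300,:430])
for i in range(1,n):
    if 12<S[i,4]<6000:
        P=W[:300,:430][L==i];x=P[:,:2].astype(np.float32);(cx,cy),sz,a=cv2.minAreaRect(x)
        print(S[i],C[i].round(0),np.round([cx,cy,*sz,a],3),'zmax',P[:,2].max().round(3))
g=W[140:346,425:490];mm=g[...,2]>.02
for xx in np.arange(.3,.8,.05):
    q=g[mm&(abs(g[...,0]-xx)<.02)]
    if len(q):print(xx,q[:,2].max().round(3),np.percentile(q[:,1],[2,98]).round(3))
E
```

```text
floor z [-0.0032  0.0002  0.0036]
[   0   58  134   35 2072] [50. 70.] [0.881 0.459 0.005 0.383 0.051] zmax 0.2
[133  59  55  12 557] [160.  65.] [8.8100e-01 2.1600e-01 1.0600e-01 4.0000e-03 8.9864e+01] zmax 0.2
[187  59  31  12 298] [203.  65.] [0.881 0.128 0.004 0.06  0.466] zmax 0.2
[ 220   60  210   12 2278] [325.  66.] [ 8.8100e-01 -1.2300e-01  4.3200e-01  5.0000e-03  8.9933e+01] zmax 0.2
[269 144  81  64 471] [307. 164.] [ 0.687 -0.086  0.116  0.171 16.655] zmax 0.035
[125 163   7   7  13] [128. 165.] [7.0600e-01 3.4300e-01 2.0000e-02 5.0000e-03 4.0666e+01] zmax 0.008
[206 184  15  28 210] [212. 199.] [0.631 0.138 0.064 0.029 9.318] zmax 0.029
[128 191  35  23 344] [145. 201.] [6.2100e-01 3.0000e-01 2.5000e-02 8.1000e-02 2.8848e+01] zmax 0.017
[235 191  13  12 107] [241. 196.] [6.3200e-01 6.9000e-02 1.9000e-02 2.2000e-02 5.7199e+01] zmax 0.06
[246 228   2  72 119] [246. 259.] [0.476 0.058 0.166 0.003 0.383] zmax 0.019
[347 258  14  14  81] [353. 265.] [ 0.475 -0.193  0.03   0.03   0.633] zmax 0.017
[266 265  14   9  68] [273. 270.] [ 4.6000e-01 -3.0000e-03  1.9000e-02  2.7000e-02  2.6465e+01] zmax 0.015
[323 264   9  13  65] [327. 270.] [ 4.6200e-01 -1.3300e-01  1.8000e-02  2.5000e-02  4.5861e+01] zmax 0.015
[374 270   7  10  19] [378. 274.] [ 4.5200e-01 -2.4900e-01  1.4000e-02  2.1000e-02  8.9635e+01] zmax 0.015
[296 274  12  13 109] [302. 280.] [ 4.3800e-01 -7.2000e-02  2.8000e-02  2.3000e-02  2.6512e+01] zmax 0.019
0.3 0.06 [-0.376 -0.373]
0.35 0.085 [-0.376 -0.373]
0.39999999999999997 0.099 [-0.376 -0.373]
0.44999999999999996 0.112 [-0.375 -0.373]
0.49999999999999994 1.113 [-0.376 -0.108]
0.5499999999999999 0.139 [-0.375 -0.373]
0.5999999999999999 0.15 [-0.376 -0.373]
0.6499999999999999 0.163 [-0.375 -0.373]
0.7 0.175 [-0.494 -0.373]
0.7499999999999999 0.17 [-0.455 -0.373]
```

View pics/c1.png

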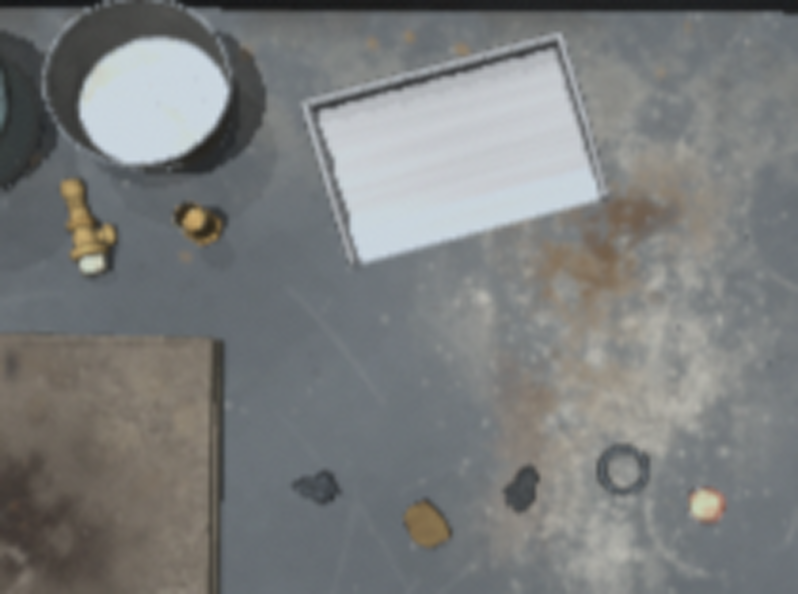

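View pics/scene0.png

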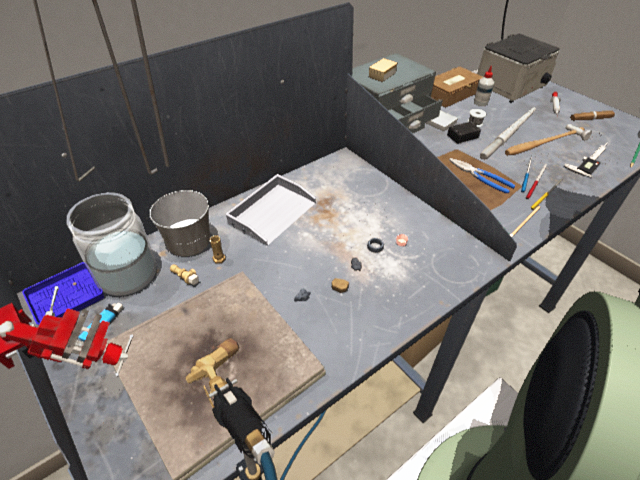

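```bash
cat >> h.py <<'E'
O=np.array([.633,-.106]);YP=.28
RP=np.array([[np.cos(YP),-np.sin(YP)],[np.sin(YP),np.cos(YP)]])
def w2p(p): return (np.asarray(p)[:2]-O)@RP
def p2w(p): return O+RP@np.asarray(p)
def plan(x,y,z,yaw,start=None):
    "shift from the present pose in tool axes: mm, turn"
    s=bot.observe();M=R.from_euler('xyz',s['tool_rot']).as_matrix()
    d=M.T@(np.array([x,y,z])-s['position'])*1000
    cur=np.arctan2(M[1,0],M[0,0])
    print('shift',d.round(1),'turn',round((cur-yaw+np.pi)%(2*np.pi)-np.pi,3),'len',np.linalg.norm(d).round())
def blobs(f=None,show=True,name='top',zmin=.0055):
    f=f or bot.grab_frame(name);W=world(f)
    m=((W[...,2]>zmin)&(W[...,2]<.03)&(W[...,0]>.39)&(W[...,0]<.75)&(W[...,1]<.05)&(W[...,1]>-.29)).astype(np.uint8)
    n,L,S,C=cv2.connectedComponentsWithStats(m)
    for i in range(1,n):
        if S[i,4]>10:
            P=W[L==i];(cx,cy),sz,a=cv2.minAreaRect(P[:,:2].astype(np.float32))
            col=f['frame'][L==i].mean(0).astype(int)
            print(S[i,4],'w',np.round([cx,cy],3),'sz',np.round(sz,3),'ang',round(a),'pan',w2p([cx,cy]).round(3),'zmax',P[:,2].max().round(3),col)
    return f
E
python3 -c "
from h import *
plan(.416,-.136,.11,.05)"
```

```text
shift [ 326.5 -333.5  100.4] turn 0.363 len 477.0
```

Request:
move_arm:
  moves: "28 -29 0 0; 56 -57 0 0.04; 84 -86 0 0.08; 112 -115 0 0.12; 140 -143 0 0.16; 168 -172 0 0.2; 196 -200 0 0.24; 224 -229 0 0.28; 252 -257 10 0.32; 278 -284 20 0.363"
  grip: 0

```text
clock: 1.78
position: [0.3922, -0.199, 0.1908]
tool_rot: [3.141, -0.002, 0.048]
force: [1.3, -0.7, -1.1]
grip_width: -0.0001
```

```bash
python3 -c "
from h import *
s=bot.observe();print(s['clock'],s['position'],s['force'],s['grip_width'])
plan(.416,-.136,.03,.05)"
```

```text
1.7833 [ 0.39220169 -0.1989531   0.19077373] [ 1.25107223 -0.74517649 -1.08325075] -6.0432245755775654e-05
shift [ 26.5 -61.9 160.8] turn -0.002 len 174.0
```

Request:
move_arm:
  moves: "6 -15 8 0; 13 -30 16 0; 20 -46 26 0; 26 -62 40 0; 26 -62 55 0; 26 -62 70 0; 26 -62 80 0; 26 -62 80 0; 26 -62 80 0; 26 -62 80 0"

```text
clock: 2.62
position: [0.4146, -0.1378, 0.111]
tool_rot: [3.141, -0.001, 0.05]
force: [0.4, 0.1, 1.1]
grip_width: -0.0003
```

```bash
python3 -c "
from h import *
s=bot.observe();print(s['clock'],s['position'],s['force'],s['grip_width'])
f=bot.grab_frame('wrist');save(f,'w1.png');blobs(f)
print('top');blobs()
plan(.418,-.136,.004,.05)"
```

```text
2.6167 [ 0.4146347  -0.13777445  0.11100632] [0.36793379 0.08703206 1.10241211] -0.0002971177950139845
1075 w [ 0.473 -0.193] sz [0.032 0.032] ang 4 pan [-0.178 -0.04 ] zmax 0.015 [58 59 61]
834 w [ 0.459 -0.004] sz [0.022 0.025] ang 33 pan [-0.139  0.147] zmax 0.015 [88 90 94]
812 w [ 0.46  -0.132] sz [0.019 0.027] ang 47 pan [-0.173  0.022] zmax 0.013 [45 45 45]
409 w [ 0.451 -0.244] sz [0.023 0.023] ang 30 pan [-0.213 -0.083] zmax 0.015 [200 145 130]
1336 w [ 0.437 -0.072] sz [0.03  0.024] ang 22 pan [-0.179  0.087] zmax 0.016 [133 110  82]
top
212 w [ 0.73  -0.065] sz [0.023 0.151] ang 24 pan [0.104 0.013] zmax 0.03 [121 124 127]
100 w [ 0.702 -0.17 ] sz [0.098 0.009] ang 16 pan [ 0.049 -0.08 ] zmax 0.03 [139 142 145]
71 w [ 0.647 -0.014] sz [0.079 0.006] ang 16 pan [0.039 0.084] zmax 0.03 [141 145 148]
79 w [ 0.475 -0.193] sz [0.03 0.03] ang 0 pan [-0.176 -0.04 ] zmax 0.019 [59 62 63]
67 w [ 0.461 -0.004] sz [0.021 0.023] ang 33 pan [-0.137  0.146] zmax 0.017 [72 77 82]
51 w [ 0.464 -0.131] sz [0.019 0.019] ang 0 pan [-0.17   0.022] zmax 0.013 [44 46 46]
37 w [ 0.444 -0.067] sz [0.012 0.02 ] ang 45 pan [-0.17  0.09] zmax 0.018 [99 87 66]
shift [  3.2  -1.7 107.1] turn -0.0 len 107.0
```

View pics/w1.png

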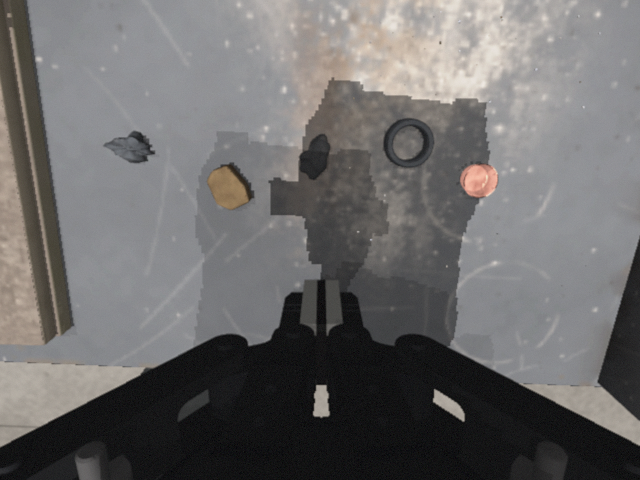

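Request:
move_arm:
  moves: "1 -2 25 0; 1 -4 55 0; 1 -5 80 0; 1 -5 98 0; 1 -5 107 0; 1 -5 107 0; 7 -5 107 0; 14 -5 107 0; 21 -5 107 0; 28 -5 107 0"

```text
clock: 3.55
position: [0.4437, -0.1314, 0.0044]
tool_rot: [3.141, -0.002, 0.05]
force: [-0.5, -0.2, -0.4]
grip_width: -0.0002
```

```bash
python3 -c "
from h import *
s=bot.observe();print(s['clock'],s['position'],s['force'],s['grip_width'])
f=bot.grab_frame('wrist');save(f,'w2.png');blobs(f)"
```

```text
3.55 [ 0.44373222 -0.13135591  0.00438488] [-0.50570934 -0.16466635 -0.36247991] -0.00024064351530534103
2916 w [ 0.473 -0.193] sz [0.032 0.032] ang 78 pan [-0.178 -0.039] zmax 0.016 [60 61 64]
1987 w [ 0.46  -0.005] sz [0.022 0.022] ang 35 pan [-0.138  0.145] zmax 0.015 [91 93 97]
1836 w [ 0.46  -0.132] sz [0.019 0.028] ang 48 pan [-0.173  0.023] zmax 0.013 [47 47 48]
3263 w [ 0.437 -0.072] sz [0.03  0.024] ang 27 pan [-0.179  0.087] zmax 0.016 [136 113  84]
1435 w [ 0.451 -0.244] sz [0.024 0.024] ang 55 pan [-0.213 -0.083] zmax 0.014 [222 166 148]
```

View pics/w2.png

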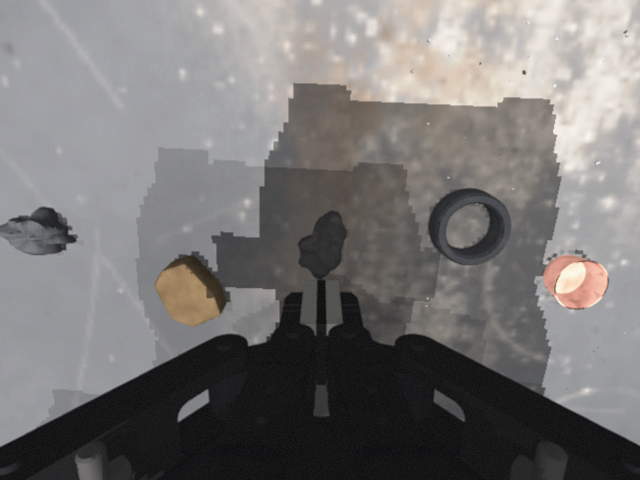

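Request:
move_arm:
  moves: "6 0 0 0; 12 0 0 0; 18 0 0 0; 24 0 0 0; 30 0 0 0; 36 0 0 0; 42 0 0 0; 48 0 0 0; 54 0 0 0; 60 0 0 0"

```text
clock: 4.43
position: [0.5025, -0.1282, 0.0034]
tool_rot: [-3.142, 0.0, 0.05]
force: [-0.8, 0.1, 0.2]
grip_width: -0.0001
```

```bash
python3 -c "
from h import *
s=bot.observe();print(s['clock'],s['position'],s['force'],s['grip_width'])
f=bot.grab_frame('wrist');save(f,'w3.png');blobs(f)"
```

```text
4.4333 [ 0.50253062 -0.12820864  0.00336778] [-0.75352052  0.11036894  0.18302877] -5.654088802322215e-05
226 w [ 0.608 -0.025] sz [0.004 0.005] ang 47 pan [-0.002  0.084] zmax 0.016 [109 106 107]
11 w [ 0.513 -0.123] sz [0.003 0.   ] ang 82 pan [-0.12   0.016] zmax 0.03 [77 75 74]
11 w [ 0.514 -0.132] sz [0.001 0.003] ang 8 pan [-0.122  0.008] zmax 0.03 [75 74 71]
1425 w [ 0.479 -0.196] sz [0.032 0.019] ang 64 pan [-0.172 -0.044] zmax 0.015 [48 50 52]
1762 w [ 0.459 -0.004] sz [0.022 0.027] ang 31 pan [-0.139  0.146] zmax 0.015 [83 85 88]
853 w [ 0.454 -0.246] sz [0.026 0.016] ang 65 pan [-0.211 -0.085] zmax 0.014 [213 155 139]
36 w [ 0.448 -0.13 ] sz [0.004 0.005] ang 48 pan [-0.185  0.028] zmax 0.009 [35 35 36]
392 w [ 0.439 -0.069] sz [0.006 0.021] ang 40 pan [-0.176  0.089] zmax 0.016 [144 120  89]
```

View pics/w3.png

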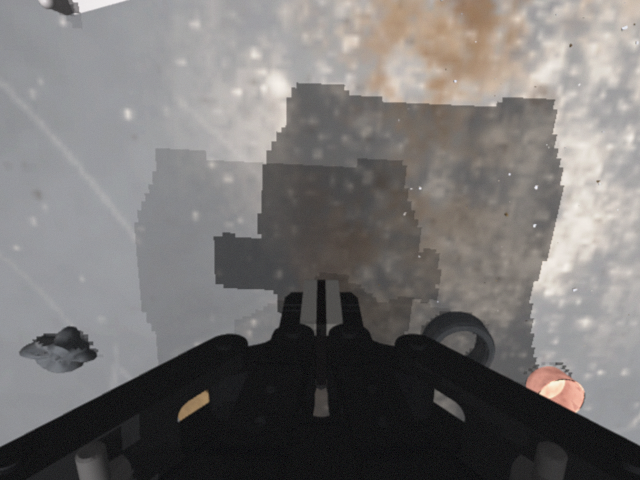

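```bash
python3 -c "
from h import *
f=bot.grab_frame('scene')
print([ (d['at'],d['conf']) for d in bot.search_frame(f,'rubber_scrap1')])
c=cv2.cvtColor(f['frame'],cv2.COLOR_RGB2BGR)
g=bot.grab_frame('top');c2=cv2.cvtColor(g['frame'],cv2.COLOR_RGB2BGR)
a=cv2.resize(c[180:330,240:440],(800,600))[:, :]
b=cv2.resize(c2[180:300,240:400],(800,600))
cv2.imwrite('pics/s2.png',cv2.resize(np.hstack([a,b]),(800,300)));cv2.imwrite('pics/s2.png',cv2.resize(np.vstack([a,b]),(500,600)))"
```

```text
[([356.2, 265.8], 0.53), ([302.5, 296.2], 0.49)]
```

View pics/s2.png

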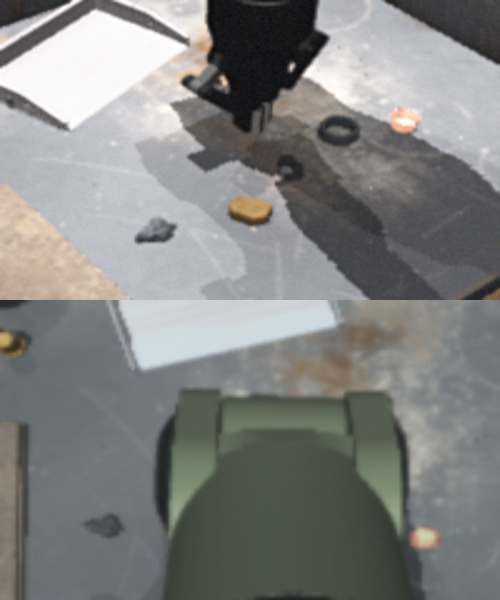

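```bash
python3 -c "
from h import *
blobs(name='scene',zmin=.005)
s=bot.observe();print(s['clock'],s['position'])"
```

```text
303 w [ 0.701 -0.166] sz [0.101 0.011] ang 18 pan [ 0.048 -0.076] zmax 0.03 [145 141 142]
761 w [ 0.707 -0.051] sz [0.091 0.186] ang 50 pan [0.086 0.033] zmax 0.03 [135 132 133]
71 w [ 0.451 -0.245] sz [0.023 0.022] ang 82 pan [-0.213 -0.084] zmax 0.016 [247 203 181]
154 w [ 0.473 -0.194] sz [0.032 0.031] ang 89 pan [-0.178 -0.04 ] zmax 0.016 [64 65 67]
93 w [ 0.46 -0.13] sz [0.018 0.027] ang 88 pan [-0.173  0.024] zmax 0.015 [49 48 49]
187 w [ 0.436 -0.072] sz [0.029 0.024] ang 29 pan [-0.18   0.087] zmax 0.017 [163 131  89]
116 w [ 0.459 -0.004] sz [0.017 0.03 ] ang 19 pan [-0.139  0.146] zmax 0.015 [115 118 124]
4.6833 [ 0.50161894 -0.12825741  0.00333355]
```

```bash
python3 -c "
from h import *
f=bot.grab_frame('wrist');W=world(f);s=bot.observe();p=s['position'];print(p,f['eye'],f['attitude'])
K=np.array(f['K'])
for q in (p,p+[.011,0,0],p-[.011,0,0],p+[0,.0145,0]):
    c=att(f).T@(q-np.array(f['eye']));print(np.round([K[0,2]+K[0,0]*c[0]/-c[2],K[1,2]-K[1,1]*c[1]/-c[2]]))
for r in range(268,345,6): print(r,[tuple(((W[r,c]-p)*1000).round().astype(int)) for c in (290,308,334,350)])
g=bot.grab_frame('scene');V=world(g)-p;m=(abs(V[...,0])<.03)&(abs(V[...,1])<.04)&(V[...,2]<.05)&(V[...,2]>.004)
for lo in range(0,50,6):
    q=V[m&(V[...,2]>lo/1000)&(V[...,2]<(lo+6)/1000)]*1000
    if len(q):print(lo,len(q),q.min(0).round(),q.max(0).round())
"
```

```text
[ 0.50157074 -0.12827232  0.00335128] [ 0.57225694 -0.12462966  0.16740801] [-2.82445745e-01  1.13589787e-03 -1.52037907e+00]
[321. 279.]
[323. 257.]
[320. 301.]
[290. 278.]
268 [(np.int64(4), np.int64(15), np.int64(-3)), (np.int64(4), np.int64(6), np.int64(-3)), (np.int64(5), np.int64(-6), np.int64(-3)), (np.int64(5), np.int64(-13), np.int64(-3))]
274 [(np.int64(0), np.int64(15), np.int64(-3)), (np.int64(1), np.int64(6), np.int64(-3)), (np.int64(1), np.int64(-6), np.int64(-3)), (np.int64(2), np.int64(-13), np.int64(-4))]
280 [(np.int64(-2), np.int64(15), np.int64(-3)), (np.int64(11), np.int64(6), np.int64(26)), (np.int64(11), np.int64(-4), np.int64(26)), (np.int64(-1), np.int64(-13), np.int64(-2))]
286 [(np.int64(-5), np.int64(14), np.int64(-2)), (np.int64(11), np.int64(6), np.int64(32)), (np.int64(11), np.int64(-4), np.int64(32)), (np.int64(-4), np.int64(-14), np.int64(-3))]
292 [(np.int64(6), np.int64(12), np.int64(29)), (np.int64(11), np.int64(5), np.int64(37)), (np.int64(11), np.int64(-4), np.int64(37)), (np.int64(7), np.int64(-11), np.int64(28))]
298 [(np.int64(6), np.int64(12)
[... 992 characters left out ...]
63)), (np.int64(14), np.int64(-7), np.int64(66))]
334 [(np.int64(13), np.int64(9), np.int64(70)), (np.int64(11), np.int64(4), np.int64(66)), (np.int64(12), np.int64(-3), np.int64(66)), (np.int64(14), np.int64(-7), np.int64(69))]
340 [(np.int64(12), np.int64(9), np.int64(70)), (np.int64(12), np.int64(4), np.int64(70)), (np.int64(12), np.int64(-3), np.int64(70)), (np.int64(12), np.int64(-7), np.int64(70))]
0 2 [-28.  -8.   4.] [-28.  -5.   5.]
6 1 [-30.  -9.   7.] [-30.  -9.   7.]
18 2 [-8. -5. 23.] [-6.  5. 24.]
24 15 [-11. -13.  25.] [ 5. 12. 30.]
30 30 [-11. -12.  30.] [ 7. 13. 36.]
36 29 [-11. -14.  36.] [ 6. 13. 42.]
42 32 [-11. -14.  42.] [ 6. 13. 48.]
48 9 [-11. -14.  48.] [-5.  7. 50.]
```

Request:
move_arm:
  moves: "-15 0 0 0; -30 0 0 0; -45 0 0 0; -60 0 0 0; -72 0 0 0; -78 0 0 0; -78 0 4 0; -78 0 9 0; -78 0 14 0; -78 0 16 0"

```text
clock: 5.62
position: [0.4244, -0.1319, -0.0136]
tool_rot: [-3.141, 0.0, 0.05]
force: [1.1, 0.3, 0.5]
grip_width: -0.0004
```

```bash
cat >> h.py <<'E'
def tip():
    g=bot.grab_frame('scene');p=bot.observe()['position'];V=world(g)-p
    m=(abs(V[...,0])<.014)&(abs(V[...,1])<.016)&(V[...,2]<.05)&(V[...,2]+p[2]>.004)
    q=V[m]*1000;print('tip min above TCP',np.sort(q[:,2])[:12].round(1),'abs',(np.sort(q[:,2])[:3]+p[2]*1000).round(1));return g
E
python3 -c "
from h import *
s=bot.observe();print(s['clock'],s['position'],s['force'])
g=tip();blobs(bot.grab_frame('wrist'))"
```

```text
5.6167 [ 0.42444194 -0.13191374 -0.01356039] [1.12332147 0.26182016 0.4616438 ]
tip min above TCP [22.5 23.1 25.5 25.7 26.  26.8 27.5 28.1 28.2 28.4 28.6 28.7] abs [ 8.9  9.5 11.9]
4055 w [ 0.473 -0.193] sz [0.032 0.032] ang 65 pan [-0.178 -0.039] zmax 0.016 [63 64 67]
931 w [ 0.46  -0.014] sz [0.013 0.021] ang 83 pan [-0.141  0.136] zmax 0.013 [74 76 80]
2484 w [ 0.46  -0.132] sz [0.019 0.027] ang 48 pan [-0.173  0.023] zmax 0.014 [49 49 50]
1570 w [ 0.45  -0.244] sz [0.024 0.023] ang 5 pan [-0.214 -0.082] zmax 0.015 [223 167 149]
4360 w [ 0.437 -0.072] sz [0.03  0.024] ang 25 pan [-0.179  0.087] zmax 0.016 [134 111  83]
1437 w [ 0.433 -0.131] sz [0.006 0.027] ang 3 pan [-0.199  0.031] zmax 0.03 [51 50 50]
```

Request:
move_arm:
  moves: "0 0 2 0; 0 0 4 0; 0 0 5 0; 0 0 5 0; 5 0 5 0; 10 0 5 0; 15 0 5 0; 20 0 5 0; 25 0 5 0; 30 0 5 0"

```text
clock: 6.55
position: [0.4547, -0.1306, -0.0176]
tool_rot: [-3.142, -0.0, 0.05]
force: [-0.6, -0.2, 0.6]
grip_width: 0.0002
```

```bash
python3 -c "
from h import *
s=bot.observe();print(s['clock'],s['position'],s['force'])
g=tip();blobs(bot.grab_frame('wrist'))"
```

```text
6.55 [ 0.45465799 -0.13058579 -0.01756977] [-0.62921878 -0.23887468  0.57121106]
tip min above TCP [23.8 24.  24.3 24.4 24.7 24.7 26.8 26.9 27.2 27.4 27.7 27.7] abs [6.3 6.5 6.8]
2493 w [ 0.481 -0.131] sz [0.019 0.028] ang 49 pan [-0.153  0.018] zmax 0.013 [48 48 49]
3867 w [ 0.473 -0.193] sz [0.032 0.032] ang 12 pan [-0.178 -0.04 ] zmax 0.015 [60 61 64]
1349 w [ 0.461 -0.01 ] sz [0.02  0.014] ang 33 pan [-0.138  0.14 ] zmax 0.014 [79 81 84]
1833 w [ 0.464 -0.13 ] sz [0.006 0.027] ang 3 pan [-0.169  0.024] zmax 0.03 [49 49 48]
2792 w [ 0.441 -0.07 ] sz [0.02  0.024] ang 26 pan [-0.174  0.088] zmax 0.016 [133 111  83]
1988 w [ 0.451 -0.244] sz [0.025 0.023] ang 37 pan [-0.214 -0.083] zmax 0.015 [225 168 150]
```

Request:
move_arm:
  moves: "8 0 0 0; 16 0 0 0; 24 0 0 0; 32 0 0 0; 40 0 0 0; 48 0 0 0; 56 0 0 0; 64 0 0 0; 72 0 0 0; 80 0 0 0"

```text
clock: 7.48
position: [0.5347, -0.1266, -0.0176]
tool_rot: [-3.142, 0.0, 0.05]
force: [0.5, 0.4, 0.1]
grip_width: -0.0002
```

```bash
python3 -c "
from h import *
s=bot.observe();print(s['clock'],s['position'],s['force'])
blobs(bot.grab_frame('wrist'))"
```

```text
7.4833 [ 0.53470932 -0.12662338 -0.01761677] [0.46113981 0.3880478  0.12273249]
2200 w [ 0.622 -0.022] sz [0.032 0.006] ang 15 pan [0.012 0.084] zmax 0.02 [98 95 96]
4290 w [ 0.553 -0.119] sz [0.04  0.025] ang 31 pan [-0.081  0.01 ] zmax 0.03 [45 44 45]
140 w [ 0.487 -0.187] sz [0.003 0.006] ang 7 pan [-0.162 -0.037] zmax 0.013 [38 39 41]
27 w [ 0.47  -0.006] sz [0.001 0.005] ang 38 pan [-0.129  0.141] zmax 0.007 [69 70 72]
200 w [0.464 0.007] sz [0.003 0.015] ang 25 pan [-0.131  0.155] zmax 0.012 [69 70 72]
```

```bash
cat >> h.py <<'E'
def ahead():
    "blobs from the wrist, hand cut away, in the tool frame (x ahead, y right)"
    f=bot.grab_frame('wrist');s=bot.observe();p=s['position'];W=world(f);M=R.from_euler('xyz',s['tool_rot']).as_matrix()
    T=(W-p)@M
    m=((W[...,2]>.0055)&(W[...,2]<.022)&(T[...,0]>.0115)&(T[...,0]<.09)&(abs(T[...,1])<.12)).astype(np.uint8)
    n,L,S,C=cv2.connectedComponentsWithStats(m)
    print('t',round(s['clock'],2),'tcp',p.round(4),'pan',w2p(p).round(3),'F',s['force'].round(1))
    for i in range(1,n):
        if S[i,4]>150:
            q=L==i;a=T[q]*1000;b=a[:,:2].mean(0);c=W[q].mean(0)
            print(S[i,4],'tool x',a[:,0].min().round(),a[:,0].max().round(),'y',a[:,1].min().round(),a[:,1].max().round(),'mean',b.round(),'w',c[:2].round(3),'pan',w2p(c).round(3),f['frame'][q].mean(0).astype(int))
    return f
E
python3 -c "
from h import *
ahead()"
```

```text
t 7.58 tcp [ 0.5353 -0.1264 -0.0176] pan [-0.1    0.007] F [ 0.3 -0.3  0.7]
1406 tool x 76.0 90.0 y -101.0 -95.0 mean [ 83. -98.] w [ 0.614 -0.025] pan [0.004 0.084] [119 116 117]
2426 tool x 12.0 41.0 y -17.0 2.0 mean [26. -7.] w [ 0.561 -0.119] pan [-0.072  0.008] [43 43 44]
505 tool x 12.0 13.0 y -7.0 6.0 mean [12. -0.] w [ 0.547 -0.125] pan [-0.088  0.005] [64 63 62]
```

Request:
move_arm:
  moves: "-6 -4 0 0; -6 -9 0 0; 0 -9 0 0; 8 -9 0 0; 16 -9 0 0; 24 -9 0 0; 32 -9 0 0; 40 -9 0 0; 48 -9 0 0; 56 -9 0 0"

```text
clock: 8.42
position: [0.5902, -0.1149, -0.0176]
tool_rot: [3.142, 0.0, 0.05]
force: [-2.0, 0.3, 3.0]
grip_width: 0.0001
```

```bash
python3 -c "
from h import *
ahead()"
```

```text
t 8.47 tcp [ 0.5917 -0.1146 -0.0175] pan [-0.042  0.003] F [-0.3  1.2  1. ]
2773 tool x 57.0 90.0 y 60.0 72.0 mean [74. 65.] w [ 0.669 -0.176] pan [ 0.015 -0.077] [90 88 89]
6511 tool x 19.0 90.0 y -105.0 -86.0 mean [ 55. -95.] w [ 0.641 -0.017] pan [0.033 0.084] [73 71 72]
2244 tool x 12.0 35.0 y -11.0 9.0 mean [23. -2.] w [ 0.614 -0.112] pan [-0.02 -0.  ] [39 39 40]
```

Request:
move_arm:
  moves: "7 0 0 0; 14 -1 -0.5 0; 21 -1 -1 0; 28 -1 -1 0; 35 -1 -1 0; 42 -1 -1 0; 49 -1 -1 0; 56 -1 -1 0; 63 -1 -1 0; 70 -1 -1 0"

```text
clock: 9.3
position: [0.6588, -0.1116, -0.0153]
tool_rot: [3.14, 0.002, 0.049]
force: [-15.2, -2.9, 26.7]
grip_width: 0.0
```

```bash
python3 -c "
from h import *
ahead()"
```

```text
t 9.35 tcp [ 0.6603 -0.1114 -0.0153] pan [ 0.025 -0.013] F [-10.2  -3.   20.8]
3917 tool x 12.0 90.0 y 44.0 64.0 mean [54. 53.] w [ 0.717 -0.161] pan [ 0.066 -0.076] [55 54 54]
4591 tool x 12.0 90.0 y -113.0 42.0 mean [ 38. -95.] w [ 0.693 -0.015] pan [0.083 0.071] [56 54 55]
2249 tool x 12.0 33.0 y -13.0 10.0 mean [22. -3.] w [ 0.682 -0.108] pan [ 0.047 -0.015] [37 37 38]
```

```bash
python3 -c "
from h import *
plan(.404,-.072,.03,0)"
```

```text
shift [-254.1  -51.8  -45.2] turn 0.049 len 263.0
```

Request:
move_arm:
  moves: "-2 0 -15 0; -5 0 -45 0; -40 -8 -45 0.01; -80 -16 -45 0.02; -120 -24 -45 0.03; -160 -33 -45 0.04; -200 -41 -45 0.049; -235 -48 -45 0.049; -254 -52 -45 0.049; -254 -52 -45 0.049"

```text
clock: 10.18
position: [0.3992, -0.0708, 0.0289]
tool_rot: [3.141, 0.003, 0.001]
force: [2.0, 0.1, 0.1]
grip_width: 0.0
```

```bash
python3 -c "
from h import *
ahead();blobs()
plan(.405,-.072,-.014,0)"
```

```text
t 10.23 tcp [ 0.4021 -0.0709  0.029 ] pan [-0.212  0.098] F [ 1.2  0.3 -0.6]
1494 tool x 55.0 86.0 y 106.0 120.0 mean [ 71. 111.] w [ 0.473 -0.182] pan [-0.175 -0.029] [88 89 93]
1724 tool x 48.0 69.0 y -82.0 -51.0 mean [ 58. -65.] w [ 0.46  -0.005] pan [-0.138  0.144] [103 105 110]
2655 tool x 20.0 50.0 y -13.0 15.0 mean [35.  1.] w [ 0.437 -0.072] pan [-0.179  0.087] [85 71 53]
244 w [ 0.724 -0.058] sz [0.056 0.16 ] ang 37 pan [0.1   0.021] zmax 0.03 [126 129 132]
97 w [ 0.702 -0.167] sz [0.099 0.005] ang 17 pan [ 0.049 -0.078] zmax 0.03 [142 145 148]
74 w [ 0.682 -0.108] sz [0.029 0.018] ang 34 pan [ 0.047 -0.015] zmax 0.017 [87 91 93]
43 w [ 0.629 -0.019] sz [0.043 0.006] ang 18 pan [0.02  0.084] zmax 0.029 [141 144 148]
80 w [ 0.475 -0.193] sz [0.03  0.031] ang 1 pan [-0.176 -0.04 ] zmax 0.019 [ 94  99 101]
68 w [ 0.462 -0.005] sz [0.027 0.018] ang 54 pan [-0.136  0.145] zmax 0.016 [72 77 82]
19 w [ 0.452 -0.249] sz [0.014 0.021] ang 89 pan [-0.214 -0.087] zmax 0.017 [148 122 112]
45 w [ 0.446 -0.071] sz [0.012 0.023] ang 0 pan [-0.17   0.086] zmax 0.017 [57 52 41]
shift [ 1.3  1.  43. ] turn 0.001 len 43.0
```

Request:
move_arm:
  moves: "0 1 15 0; 0 1 30 0; 0 1 40 0; 0 1 43 0; 5 1 43 0; 10 1 43 0; 16 1 43 0; 22 1 43 0; 29 1 43 0; 36 1 43 0"

```text
clock: 11.12
position: [0.4401, -0.0721, -0.0142]
tool_rot: [3.142, -0.001, 0.001]
force: [-0.1, -0.7, -0.2]
grip_width: -0.0002
```

```bash
python3 -c "
from h import *
ahead()"
```

```text
t 11.17 tcp [ 0.4415 -0.072  -0.0143] pan [-0.175  0.086] F [ 1.   1.2 -0.4]
2143 tool x 16.0 47.0 y 104.0 120.0 mean [ 32. 110.] w [ 0.474 -0.182] pan [-0.174 -0.029] [84 86 90]
4147 tool x 12.0 38.0 y -19.0 12.0 mean [24. -5.] w [ 0.466 -0.067] pan [-0.15   0.083] [87 72 54]
2381 tool x 12.0 30.0 y -85.0 -52.0 mean [ 20. -67.] w [ 0.461 -0.005] pan [-0.137  0.144] [90 92 96]
```

Request:
move_arm:
  moves: "-5 -4 0 0; -5 -8 0 0; 2 -8 0 0; 10 -8 0 0; 18 -8 0 0; 26 -8 0 0; 34 -8 0 0; 42 -8 0 0; 50 -8 0 0; 58 -8 0 0"

```text
clock: 12.0
position: [0.4978, -0.0641, -0.0146]
tool_rot: [-3.142, 0.0, 0.001]
force: [-0.4, 0.3, 0.1]
grip_width: 0.0001
```

```bash
python3 -c "
from h import *
ahead()"
```

```text
t 12.05 tcp [ 0.4994 -0.064  -0.0145] pan [-0.117  0.077] F [0.6 1.4 0. ]
4103 tool x 12.0 37.0 y -11.0 20.0 mean [24.  3.] w [ 0.523 -0.067] pan [-0.095  0.068] [84 70 53]
```

Slightly right of centre now; shift right 4 and continue.

Request:
move_arm:
  moves: "-3 3 0 0; 5 5 0 0; 13 5 0 0; 21 5 0 0; 29 5 0 0; 37 5 0 0; 45 5 0 0; 53 5 0 0; 61 5 0 0; 69 5 0 0"

```text
clock: 12.88
position: [0.5668, -0.0689, -0.0146]
tool_rot: [-3.142, 0.0, 0.001]
force: [-0.3, -0.3, -0.3]
grip_width: 0.0001
```

```bash
python3 -c "
from h import *
ahead()"
```

```text
t 12.93 tcp [ 0.5683 -0.0688 -0.0145] pan [-0.052  0.054] F [ 0.3  0.1 -0.8]
3041 tool x 38.0 90.0 y -57.0 -41.0 mean [ 64. -50.] w [ 0.633 -0.019] pan [0.024 0.084] [96 93 94]
4133 tool x 12.0 37.0 y -17.0 15.0 mean [24. -2.] w [ 0.592 -0.067] pan [-0.028  0.049] [72 60 44]
```

Request:
move_arm:
  moves: "8 -1 0 0; 16 -1 -1 0; 24 -1 -2 0; 32 -1 -2 0; 40 -1 -2 0; 48 -1 -2 0; 56 -1 -2 0; 64 -1 -2 0; 72 -1 -2 0; 78 -1 -2 0"

```text
clock: 13.77
position: [0.6449, -0.0679, -0.0126]
tool_rot: [-3.142, -0.0, 0.001]
force: [-0.5, -0.8, 0.3]
grip_width: -0.0001
```

```bash
python3 -c "
from h import *
ahead()
plan(.448,.025,.03,-.35)"
```

```text
t 13.82 tcp [ 0.6458 -0.0678 -0.0126] pan [0.023 0.033] F [-0.2 -0.2 -0.2]
7042 tool x 12.0 90.0 y 87.0 115.0 mean [54. 99.] w [ 0.7   -0.166] pan [ 0.048 -0.077] [73 71 71]
3929 tool x 12.0 90.0 y -71.0 24.0 mean [ 45. -56.] w [ 0.691 -0.012] pan [0.082 0.074] [60 58 59]
2806 tool x 22.0 49.0 y 29.0 52.0 mean [36. 39.] w [ 0.682 -0.107] pan [ 0.047 -0.015] [46 46 47]
4269 tool x 12.0 38.0 y -16.0 15.0 mean [25. -2.] w [ 0.67  -0.066] pan [0.047 0.028] [70 58 43]
shift [-197.7  -93.   -42.8] turn 0.351 len 223.0
```

```bash
python3 -c "
from h import *
plan(.425,.009,.02,-.4)"
```

```text
shift [-220.7  -77.   -32.8] turn 0.401 len 236.0
```

Request:
move_arm:
  moves: "-2 0 -20 0; -8 0 -42 0.04; -45 -12 -42 0.1; -82 -26 -42 0.16; -119 -40 -42 0.22; -156 -54 -42 0.28; -190 -66 -42 0.34; -215 -75 -40 0.4; -221 -77 -36 0.401; -221 -77 -33 0.401"

```text
clock: 14.65
position: [0.4217, 0.0096, 0.0205]
tool_rot: [3.141, 0.001, -0.398]
force: [0.9, -0.2, -0.0]
grip_width: -0.0001
```

```bash
python3 -c "
from h import *
ahead()"
```

```text
t 14.7 tcp [0.4232 0.0092 0.02  ] pan [-0.17   0.169] F [ 0.  -0.3 -0.4]
4350 tool x 12.0 90.0 y -93.0 -56.0 mean [ 53. -75.] w [0.501 0.058] pan [-0.081  0.194] [119 110  98]
1677 tool x 30.0 51.0 y -18.0 14.0 mean [40. -2.] w [ 0.461 -0.005] pan [-0.137  0.145] [61 63 65]
```

Well aligned. Descend and push.

Request:
move_arm:
  moves: "0 -2 15 0; 0 -2 28 0; 0 -2 34 0; 6 -2 34 0; 13 -2 34 0; 20 -2 34 0; 28 -2 34 0; 36 -2 34 0; 44 -2 34 0; 52 -2 34 0"

```text
clock: 15.53
position: [0.4725, -0.0099, -0.0133]
tool_rot: [-3.141, -0.0, -0.4]
force: [-1.0, 0.6, 2.6]
grip_width: 0.0001
```

```bash
python3 -c "
from h import *
ahead()"
```

```text
t 15.58 tcp [ 0.474  -0.0104 -0.0133] pan [-0.126  0.136] F [ 0.5 -1.   0.1]
4079 tool x 12.0 50.0 y -102.0 -77.0 mean [ 31. -88.] w [0.537 0.058] pan [-0.047  0.184] [109 102  89]
2049 tool x 12.0 29.0 y -15.0 15.0 mean [18. -0.] w [ 0.491 -0.017] pan [-0.112  0.125] [63 64 67]
```

Request:
move_arm:
  moves: "9 0 0 0; 18 0 0 0; 27 0 0 0; 36 0 0 0; 45 0 0 0; 54 0 0 0; 63 0 0 0; 72 0 0 0; 81 0 0 0; 90 0 0 0"

```text
clock: 16.42
position: [0.5553, -0.0449, -0.0136]
tool_rot: [-3.142, 0.0, -0.4]
force: [-1.3, 1.1, 3.1]
grip_width: -0.0002
```

```bash
python3 -c "
from h import *
ahead()"
```

```text
t 16.47 tcp [ 0.5569 -0.0457 -0.0135] pan [-0.056  0.079] F [-0.1 -1.1 -1.2]
3616 tool x 37.0 90.0 y -79.0 -37.0 mean [ 64. -58.] w [ 0.639 -0.017] pan [0.03  0.084] [85 83 83]
2036 tool x 12.0 28.0 y -16.0 15.0 mean [18. -0.] w [ 0.574 -0.052] pan [-0.042  0.068] [48 49 51]
```

Request:
move_arm:
  moves: "7 0 0 0; 14 0 0 0; 18 0 0 0; 8 0 0 0; -4 0 0 0; -12 0 0 0; -12 0 0 -0.12; -12 0 0 -0.24; -12 0 0 -0.36; -12 0 0 -0.48"

```text
clock: 17.3
position: [0.5436, -0.0398, -0.0135]
tool_rot: [3.141, -0.0, 0.086]
force: [0.2, 0.2, -1.2]
grip_width: 0.0002
```

```bash
python3 -c "
from h import *
ahead()
plan(.548,-.071,-.0136,.28)"
```

```text
t 17.35 tcp [ 0.5436 -0.0401 -0.0135] pan [-0.068  0.088] F [ 1.  -1.1  0.1]
1174 tool x 64.0 90.0 y -16.0 -7.0 mean [ 77. -11.] w [ 0.619 -0.022] pan [0.01  0.085] [158 154 155]
761 tool x 85.0 90.0 y -108.0 -91.0 mean [ 88. -98.] w [0.622 0.066] pan [0.037 0.168] [129 107  76]
2517 tool x 35.0 55.0 y 5.0 38.0 mean [45. 22.] w [ 0.59  -0.058] pan [-0.028  0.058] [49 50 52]
2130 tool x 12.0 26.0 y -120.0 -94.0 mean [  21. -103.] w [0.554 0.064] pan [-0.028  0.185] [93 86 75]
shift [ 1.5 31.2  0.1] turn -0.185 len 31.0
```

Request:
move_arm:
  moves: "0 8 0 -0.1; 0 16 0 -0.18; 0 24 0 -0.19; 1 31 0 -0.19; 1 31 0 -0.19; 6 30 0 -0.19; 11 29 0 -0.19; 17 28 0 -0.19; 23 27 0 -0.19; 29 26 0 -0.19"

```text
clock: 18.18
position: [0.5752, -0.0628, -0.0136]
tool_rot: [-3.141, -0.0, 0.27]
force: [0.1, -0.4, 0.3]
grip_width: -0.0002
```

```bash
python3 -c "
from h import *
ahead()"
```

```text
t 18.23 tcp [ 0.5763 -0.0624 -0.0135] pan [-0.042  0.058] F [0.  1.3 1. ]
1757 tool x 39.0 90.0 y -30.0 -25.0 mean [ 62. -27.] w [ 0.629 -0.02 ] pan [0.02  0.084] [115 113 113]
3585 tool x 74.0 90.0 y 14.0 44.0 mean [83. 29.] w [ 0.664 -0.068] pan [0.041 0.028] [152 126  93]
1224 tool x 76.0 90.0 y -114.0 -100.0 mean [  84. -105.] w [0.629 0.061] pan [0.042 0.161] [105  86  61]
2531 tool x 74.0 90.0 y 62.0 82.0 mean [83. 72.] w [ 0.676 -0.109] pan [ 0.04  -0.015] [80 80 82]
2199 tool x 12.0 29.0 y -18.0 15.0 mean [20. -1.] w [ 0.595 -0.056] pan [-0.023  0.059] [47 48 50]
```

Request:
move_arm:
  moves: "7 0 0 0; 14 0 -0.5 0; 21 0 -1 0; 28 0 -1.5 0; 35 0 -1.5 0; 42 0 -1.5 0; 49 0 -1.5 0; 56 0 -1.5 0; 62 0 -1.5 0; 68 0 -1.5 0"

```text
clock: 19.07
position: [0.6396, -0.0462, -0.0112]
tool_rot: [3.141, 0.002, 0.269]
force: [-13.1, -3.4, 23.7]
grip_width: -0.0
```

```bash
python3 -c "
from h import *
ahead()"
```

```text
t 19.12 tcp [ 0.6407 -0.0456 -0.0111] pan [0.024 0.056] F [-11.2  -2.2  19.3]
1866 tool x 61.0 90.0 y -111.0 -75.0 mean [ 77. -85.] w [0.692 0.057] pan [0.102 0.14 ] [55 51 46]
1639 tool x 12.0 78.0 y -29.0 -20.0 mean [ 47. -28.] w [ 0.679 -0.006] pan [0.072 0.084] [60 58 59]
4029 tool x 12.0 38.0 y 13.0 43.0 mean [24. 26.] w [ 0.671 -0.065] pan [0.048 0.029] [72 60 45]
2611 tool x 12.0 38.0 y 61.0 81.0 mean [24. 69.] w [ 0.682 -0.106] pan [ 0.047 -0.014] [51 51 52]
2208 tool x 12.0 33.0 y -120.0 -101.0 mean [  24. -107.] w [0.635 0.064] pan [0.049 0.163] [93 77 55]
2151 tool x 12.0 28.0 y -20.0 13.0 mean [18. -4.] w [ 0.657 -0.037] pan [0.042 0.059] [46 47 49]
```

Request:
move_arm:
  moves: "-3 0 -3 0; -8 0 -10 0; -12 0 -30 0; -15 0 -60 0; -40 0 -90 0; -75 0 -110 0; -110 0 -120 0; -140 0 -120 0; -150 0 -120 0; -150 0 -120 0"

```text
clock: 19.95
position: [0.4934, -0.0865, 0.1087]
tool_rot: [3.141, 0.0, 0.268]
force: [0.9, -0.7, 0.6]
grip_width: -0.0001
```

```bash
python3 -c "
from h import *
f=bot.grab_frame('scene');blobs(f,zmin=.006)
c=cv2.cvtColor(f['frame'],cv2.COLOR_RGB2BGR)[170:320,160:430];cv2.imwrite('pics/end.png',cv2.resize(c,None,fx=2.9,fy=2.9,interpolation=cv2.INTER_CUBIC))
print('top');g=bot.grab_frame('top');blobs(g)
W=world(g)
for a,b in((.631,.138),(.632,.069)):
    m=(abs(W[...,0]-a)<.05)&(abs(W[...,1]-b)<.035)&(W[...,2]>.0055)&(W[...,2]<.1);print(cv2.minAreaRect(W[m][:,:2].astype(np.float32)))
s=bot.observe();print(s['clock'],s['position'],s['force'])"
```

```text
194 w [ 0.714 -0.164] sz [0.074 0.007] ang 15 pan [ 0.062 -0.078] zmax 0.03 [129 125 126]
943 w [ 0.68 -0.08] sz [0.113 0.152] ang 16 pan [0.052 0.012] zmax 0.03 [139 132 127]
81 w [ 0.682 -0.11 ] sz [0.023 0.026] ang 86 pan [ 0.046 -0.017] zmax 0.016 [124 123 126]
69 w [ 0.451 -0.245] sz [0.022 0.025] ang 61 pan [-0.213 -0.084] zmax 0.015 [246 202 180]
143 w [ 0.472 -0.193] sz [0.032 0.031] ang 35 pan [-0.178 -0.039] zmax 0.016 [89 89 92]
top
230 w [ 0.728 -0.061] sz [0.041 0.152] ang 31 pan [0.103 0.017] zmax 0.03 [126 129 132]
97 w [ 0.7   -0.167] sz [0.096 0.007] ang 16 pan [ 0.048 -0.078] zmax 0.03 [142 145 148]
72 w [ 0.682 -0.107] sz [0.027 0.018] ang 39 pan [ 0.047 -0.014] zmax 0.018 [83 87 89]
115 w [ 0.671 -0.066] sz [0.03  0.023] ang 47 pan [0.048 0.028] zmax 0.021 [134 118  92]
61 w [ 0.638 -0.019] sz [0.06  0.011] ang 14 pan [0.029 0.082] zmax 0.03 [140 144 147]
69 w [ 0.657 -0.038] sz [0.019 0.029] ang 3 pan [0.042 0.059] zmax 0.016 [ 90  95 100]
68 w [ 0.475 -0.194] sz [0.03  0.028] ang 0 pan [-0.176 -0.041] zmax 0.018 [68 72 74]
18 w [ 0.451 -0.25 ] sz [0.013 0.022] ang 76 pan [-0.215 -0.088] zmax 0.016 [149 121 110]
((0.6406264901161194, 0.13454124331474304), (0.0552433542907238, 0.0854949802160263), 81.88030242919922)
((0.6359047889709473, 0.06799206137657166), (0.10511472821235657, 0.05442167818546295), 13.682917594909668)
20.05 [ 0.49621592 -0.08525098  0.10836225] [ 0.0944442   0.58493904 -1.05268739]
```

View pics/end.png

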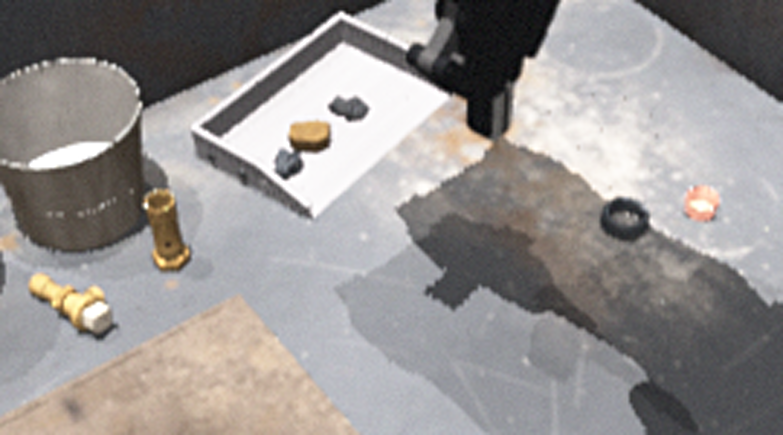

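The final scene view (end.png) shows all three waste pieces inside the pan, at about (288,162), (310,135) and (350,107). The ring, cup, burner head and valve are standing untouched, and the hand is clear.

```bash
python3 -c "
from h import *
print(bot.job_done())"
```

```text
the job is handed in; nothing more can be done
None
```

I swept both rubber scraps and the brick chip into the pan with the closed fingertips and handed the job in at about 20 s of the 64 s allowed; no verdict is reported.

**Waste:** in the last top view the three pieces lay 42, 47 and 48 mm behind the front edge. Across the pan they were at +59, −14 and +28 mm, within the ±80 mm limit. None stood higher than 21 mm at its top.

**Left alone:** the rubber ring and copper cup measured within about 2 mm of where they started. The burner head and valve were never approached and look unmoved in the last picture. My final re-measurement of those two was not usable, because its window also took in nearby objects.

**What went wrong or disagreed:**
- **First push missed:** it passed over the first scrap without touching it. The fingertips sit about 17–22 mm above the reported tool point, so I lowered the hand by that much.
- **Contact in the pan:** the fingers pressed up to about 27 N at the end of two pushes, both inside the pan. The first was rubbing on the pan floor. The second came with the fingers higher, and I did not find out what they pressed on.

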